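# Take the slicing disc off the food processor and put it away in its rack

## Robot

A 6-joint arm with a two-finger parallel gripper is mounted at the origin on a cart in front of the work surface, level with it; the furniture and walls round the work are solid. World frame = base frame: x ahead of the robot, y to its left, z up, the work surface at z = 0. Lengths are in m, angles in rad, forces in N, time in s.
With the tool pointing down it reaches from about 0.35 to 0.975 m from the base axis. Payload 7.1 kg.
Tool frame: the origin (TCP) lies midway between the tips of the shut fingers; the grasp point (between the pads) lies 19 mm behind it; z points along the fingers, y is the line along which they close (so a half turn about z gives the same grasp; the last joint's range is limited). The gripper opens to 88 mm and grips with 3 to 60 N. Pads are 20 mm wide; open, the fingers measure 115 mm over their backs; the gripper's body (75 mm by 178 mm) begins 61 mm behind the grasp point.
Start: joints at [1.09, 0.423, 1.63, -0, 1.089, -0.019], TCP at [0.278, 0.56, 0.192] pointing down, gripper open.
Joint ranges: [-3, 3], [-0.9, 2.11], [0.09, 2.58], [-1.31, 4.45], [0.11, 2.69], [-2.54, 2.54]. Speed limits (rad/s): [2.39, 2.39, 3.01, 3.14, 3.14, 3.14].

## Interface

Orientations are given as a unit quaternion [w, x, y, z].
In Python, from station import move_pose, movel, movej, command_gripper, wait, inverse_kinematics, read_camera, camera_info, MotionError, job_done, get_time, get_joint_pos, get_qvel, get_effort, get_tcp_pos, get_ee_rot, get_ft_force, get_ft_torque, get_grip_width, get_finger_force gives the robot as it stands. Calls block until the motion is done:
- move_pose(position, orientation): joint-space move of the TCP to a pose.
- movel(position, frame=None, v=0.15, until_force=None): straight line of the TCP; frame=None keeps the orientation; v is the mean speed in m/s. With until_force (N) it stops when the force on the tool has changed by that much, and returns True; else False.
- movej(angles): joint-space move.
- command_gripper(opening): opening from 0.0 (shut) to 1.0 (fully open); the grip force is fixed at half the most; returns when the fingers have stopped.
- wait(seconds).
- inverse_kinematics(position, orientation): joint angles nearest the present ones, or None.
- read_camera(name): name is "side" or "top"; returns the picture (384x512x3 uint8, red, green, blue); there is no depth.
- camera_info(name): a dict with "intrinsics" (3x3 intrinsics, pixels), "T" (4x4, takes a point from camera to world coordinates). Camera axes: x right, y up, looking along -z (the intrinsics and any distortion apply to the point x, -y, -z); pixel columns grow to the right and rows downward; lengths in m; the calibration is good to about 2 mm. A picture is of the moment at which its call begins. camera_info takes no time and is no camera call.
A pose or a line that the arm cannot do raises MotionError and nothing moves.
- job_done(): hands the job in; it is judged then, once.
Readings, each from a call of its own:
- get_time(): time.
- get_joint_pos(): joint angles.
- get_qvel(): joint speeds.
- get_effort(): joint torques, N m.
- get_tcp_pos(): TCP position.
- get_ee_rot(): TCP orientation.
- get_ft_force(): force on the tool from outside, world axes, zero at the start.
- get_ft_torque(): the same for the moment, N m.
- get_grip_width(): opening from 0.0 (shut) to 1.0 (fully open).
- get_finger_force(): force on a finger pad.
Only numpy, scipy, OpenCV 4.12 (cv2) and the standard library are available. Lean on these libraries where they do the work, as an engineer would, in place of code of your own. Each camera call takes 0.05 s, during which the arm holds its last target. There are 200 camera calls.

## Task

The slicing is done: strip the food processor and put its disc away. The nut on the disc has a left-hand thread, so unscrew it clockwise (seen from above), lift it off and stand it skirt down on the worktop or the board; then lift the disc out of the bowl by its hub, lay it flat on the worktop in front of the low rack and let go of it. Last, take or push it by its near rim and slide it under the rack's roof, fully home against the back stop, without pushing the tin or the honey jar aside.

Things in the scene. Friction and masses are not known exactly. Their poses are not given: they have to be found in the camera images.
- processor: Food processor, fixed on the dark board over the hob (board top 19 mm above the worktop; x 0.42 to 0.96, y 0.045 to 0.625 m): round white motor base 192 mm across; clear bowl 170 mm across, 157 mm inside, rim 168 mm above the origin, loop handle at the back (+x) out to 128 mm; central spindle along z. Origin: centre of the base's underside, on the spindle's axis; z up
- spindle_top (a point): Top of the spindle, 196.5 mm above the processor's origin. Thread 36 mm across, left-handed: turned clockwise (from above) the nut climbs 30 mm a turn after the first 0.3 rad and lifts off when 2.3 to 2.6 rad clockwise of its stop. Anticlockwise it jams on the stop; unturned it cannot be pulled off. Below the thread: a 36 mm drive square, 140 to 150 mm above the origin
- nut: White plastic nut, loose, 60 g. Ribbed round skirt 60 mm across, 35 mm high, bore 41 mm open below; on top a bar grip 56 mm long (x), 16 mm wide (y), from 34 to 64 mm above the origin: pinch its width. Origin: centre of the skirt's lower rim; z up. At the start screwed down on the disc's hub, 0 to 0.25 rad clockwise of its stop (at the stop nut x is parallel to processor x)
- disc: Slicing disc, loose, 180 g: steel plate 150 mm across, 4 mm thick, upturned rim 5 mm thick and 20 mm high; square grey hub 56 x 56 mm (flats face x and y), 32 mm high, 40 mm square hole. Origin: centre of the underside; z up. Starts on the spindle in the bowl, no finger room round its rim, origin 140 mm above the processor's; lift it straight up 60 mm to clear the spindle
- rack: Low white sheet-metal rack, fixed on the worktop: roof 172 mm wide (y), 115 mm deep (x), top at 48 mm (55 mm where a flat grating insert lies), 45 mm clear beneath, no floor: the disc slides on the worktop. Open towards -x; side walls 164 mm apart, with flared guides 20 mm high reaching 24 mm in front of the roof; back stop at x = +54.5 mm. Origin: centre of its underside
- rack_home (a point): Where the disc's centre (origin) lies when it is home against the back stop in the middle of the rack; on the worktop, 20.5 mm towards -x from the rack's origin. The disc's near rim then stands 38 mm out in front of the roof
- rack_mouth (a point): Middle of the front edge of the rack's roof, at worktop level (57.5 mm towards -x from the rack's origin)
- tomato_tin: Food tin 75 mm across, 110 mm high, a bystander; origin: centre of its underside
- honey_jar: Glass jar with a lid, 61 mm across, 95 mm high, a bystander; origin: centre of its underside
Mind the look-alikes: they are no part of the job. What is shaped like the nut but orange is not meant.

How it is judged:
By the outcome, as a careful person would: the job done as asked, in the order asked, and still so for the second after the job is handed in, with the robot touching nothing.
It also fails if it takes over 72 s, if anything falls off the work surface, if the arm or the gripper's body presses on something with over 40 N, if the wrist force passes 120 N, or if a joint passes its speed limit or range.

## Working session

There is one attempt and no reset: what is moved stays moved. The work goes in short steps, each a Python script; the robot and the scene stay as the last script left them, time stands still between calls to the robot, and variables do not carry over. Pictures are saved under pics/ and viewed, at most 10 in all, crops included, and the job is handed in when it is done.

```bash
mkdir -p pics; ls; python3 - <<'E'
from station import *
import cv2, numpy as np
np.set_printoptions(precision=4,suppress=True)
for n in ("side","top"):
    im=read_camera(n); cv2.imwrite(f"pics/{n}0.png",cv2.resize(im[:,:,::-1],(800,600),interpolation=cv2.INTER_CUBIC)); cv2.imwrite(f"raw_{n}.png",im[:,:,::-1])
    print(n,camera_info(n))
print(get_time(),get_tcp_pos(),get_ee_rot())
E
```

```text
pics
side {'intrinsics': array([[495.5944,   0.    , 255.0992],
       [  0.    , 495.5944, 193.1373],
       [  0.    ,   0.    ,   1.    ]]), 'T': array([[-0.8396,  0.2784, -0.4665, -0.2419],
       [-0.5432, -0.4426,  0.7135,  1.5236],
       [-0.0079,  0.8524,  0.5228,  1.1069],
       [ 0.    ,  0.    ,  0.    ,  1.    ]])}
top {'intrinsics': array([[371.284 ,   0.    , 253.1443],
       [  0.    , 371.284 , 192.4708],
       [  0.    ,   0.    ,   1.    ]]), 'T': array([[-0.0146,  0.9925, -0.121 ,  0.4532],
       [-0.9998, -0.0164, -0.0141,  0.2315],
       [-0.016 ,  0.1208,  0.9926,  1.416 ],
       [ 0.    ,  0.    ,  0.    ,  1.    ]])}
0.1 [0.2782 0.5591 0.1915] [-0.0002  0.2289  0.9735 -0.0006]
```

View pics/side0.png

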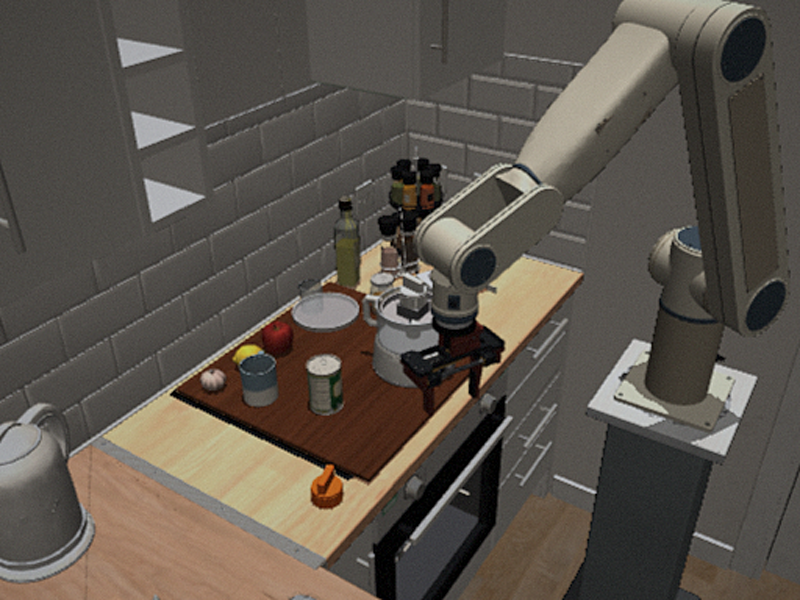

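View pics/top0.png

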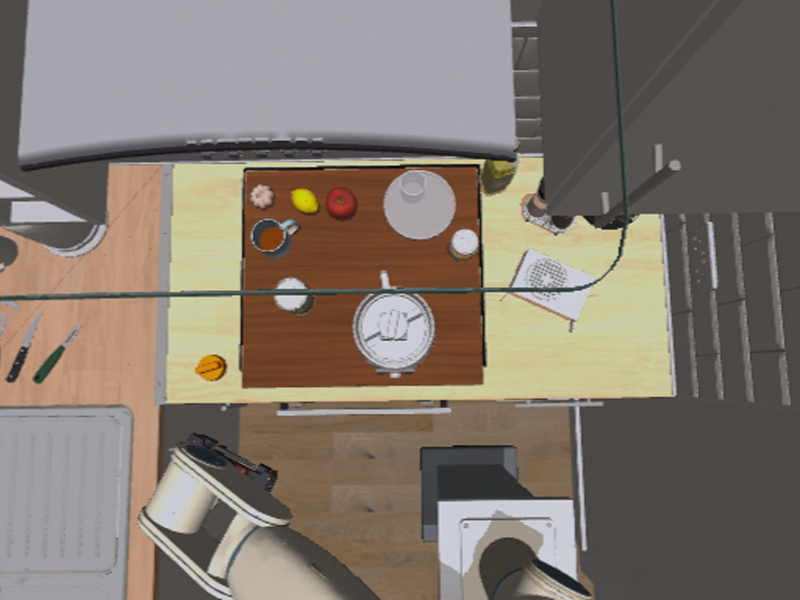

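The side view shows the arm hiding the processor at about (410,300) and the rack. In the top view the processor is at (394,325), the rack at (550,285), the tin at (292,292) and the jar at (463,243). The only nut look-alike is the orange one, at (210,367) top and (327,488) side. The white nut on the spindle, at (394,323) top, is the one I want. I'll move the arm aside and look again closer.

```bash
cat > h.py <<'E'
from station import *
import cv2, numpy as np
from scipy.spatial.transform import Rotation as Rn
np.set_printoptions(precision=4,suppress=True)
def down(a):
    """tool down, closing line (tool y) at world angle a"""
    y=np.array([np.cos(a),np.sin(a),0]); z=np.array([0,0,-1.]); 
    q=Rn.from_matrix(np.c_[np.cross(y,z),y,z]).as_quat(); return [q[3],q[0],q[1],q[2]]
def proj(n,p):
    c=camera_info(n); T=np.array(c["T"]); q=(np.atleast_2d(p)-T[:3,3])@T[:3,:3]
    q=q*[1,-1,-1]; u=q@np.array(c["intrinsics"]).T; return u[:,:2]/u[:,2:]
def ray(n,uv):
    c=camera_info(n); T=np.array(c["T"]); d=np.linalg.inv(c["intrinsics"])@[uv[0],uv[1],1]
    return T[:3,3], T[:3,:3]@(d*[1,-1,-1])
def onz(n,uv,z):
    o,d=ray(n,uv); return o+d*(z-o[2])/d[2]
def tri(us,ut):
    o1,d1=ray("side",us); o2,d2=ray("top",ut); d1/=np.linalg.norm(d1); d2/=np.linalg.norm(d2)
    s=np.linalg.lstsq(np.c_[d1,-d2],o2-o1,rcond=None)[0]; a,b=o1+s[0]*d1,o2+s[1]*d2
    return (a+b)/2, np.linalg.norm(a-b)
def crop(n,x0,y0,w,h,k,f):
    im=read_camera(n)[:,:,::-1]; cv2.imwrite("raw_%s.png"%n,im)
    cv2.imwrite("pics/"+f,cv2.resize(im[y0:y0+h,x0:x0+w],None,fx=k,fy=k,interpolation=cv2.INTER_CUBIC))
E
python3 - <<'E'
from h import *
q=get_ee_rot()
move_pose([0.25,0.45,0.5],q); 
move_pose([0.38,-0.05,0.55],down(np.pi/2))
print(get_time(),get_joint_pos())
crop("side",190,120,130,150,4,"s1.png"); crop("top",215,100,190,145,4,"t1.png")
E
```

```text
3.225 [-0.1609 -0.1912  1.5533  0.0001  1.78   -1.7322]
```

View pics/s1.png

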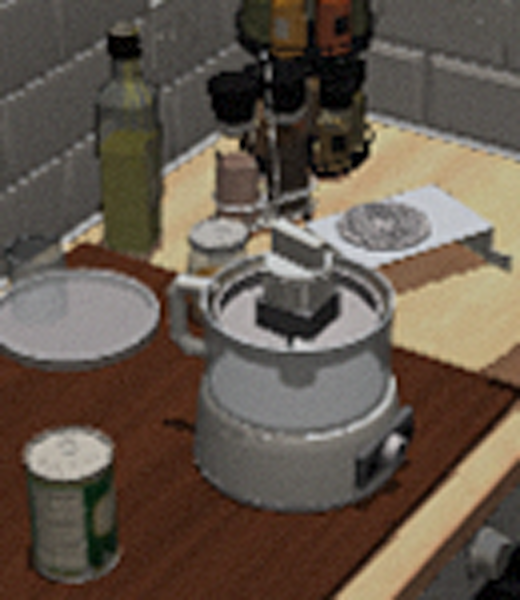

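View pics/t1.png

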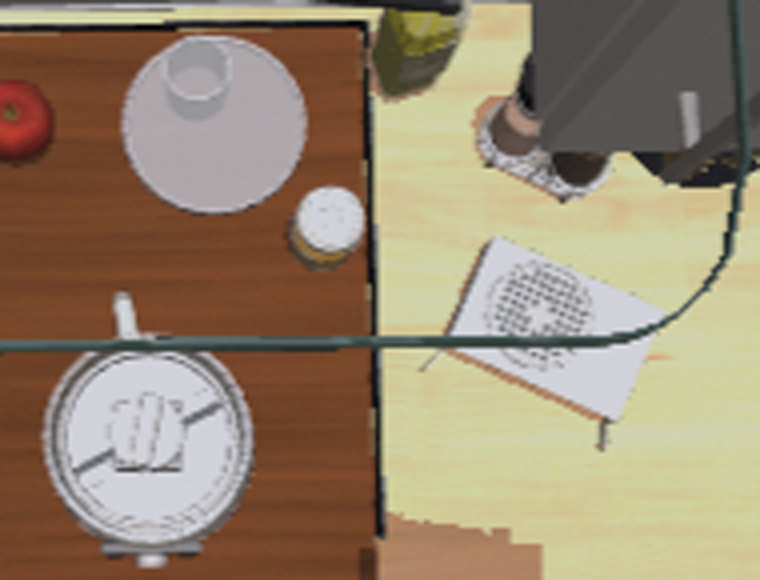

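Side crop: white processor with the nut's bar at about (303,240), black hub below, tin at (70,505). Top crop: bar centre (150,431), bowl rim centre (148,446), handle (124,310), rack roof corners (493,237), (667,310), (612,420) and (447,348), with the open side facing lower left. The guides end at (425,370) and (603,445).

```bash
python3 - <<'E'
from h import *
S=lambda x,y:np.array([190+x/4,120+y/4]); Tp=lambda x,y:np.array([215+x/4,100+y/4])
print("nut top",tri(S(303,240),Tp(150,431)),"expect z~.019+.14+?+.064")
print("bowl rim",tri(S(299,302),Tp(148,446)), onz("top",Tp(148,446),.187))
print("handle",onz("top",Tp(124,310),.16))
b0,b1=onz("top",Tp(154,397),.235),onz("top",Tp(145,467),.235); print("bar",b0,b1,np.linalg.norm(b0-b1),np.arctan2(*(b0-b1)[[1,0]]))
c=[onz("top",Tp(*p),.048) for p in [(493,237),(667,310),(612,420),(447,348)]]
print("rack",np.array(c),[np.linalg.norm(c[i]-c[i-1]) for i in range(4)],np.mean(c,0))
print("rack corner tri",tri(S(497,228),Tp(612,420)),tri(S(437,187),Tp(667,310)))
print("jar",tri(S(220,233),Tp(331,218)),"tin",onz("top",[292*.64,290*.64],.13))
for n,k in (("side",S),("top",Tp)):
    pass
E
```

```text
nut top (array([0.5467, 0.2505, 0.2422]), np.float64(0.0018592563116120338)) expect z~.019+.14+?+.064
bowl rim (array([0.5427, 0.2554, 0.1821]), np.float64(0.006483117565560948)) [0.5395 0.2537 0.187 ]
handle [0.6583 0.2731 0.16  ]
bar [0.5753 0.2475 0.235 ] [0.5195 0.2554 0.235 ] 0.056373585845667526 -0.1419318398511667
rack [[ 0.7398 -0.0691  0.048 ]
 [ 0.668  -0.2269  0.048 ]
 [ 0.5665 -0.1709  0.048 ]
 [ 0.6358 -0.0222  0.048 ]] [np.float64(0.11402275915425225), np.float64(0.17341627961571035), np.float64(0.11591504315936357), np.float64(0.16405573451723707)] [ 0.6525 -0.1223  0.048 ]
rack corner tri (array([ 0.5645, -0.1732,  0.0444]), np.float64(0.005359224108329782)) (array([ 0.668 , -0.2309,  0.0385]), np.float64(0.0033228462195793156))
jar (array([0.746 , 0.0879, 0.1097]), np.float64(0.0017363480390234765)) tin [0.638  0.4818 0.13  ]
```

Measured heights: rim 0.182 against 0.187 expected, bar top 0.242 against about 0.255, rack roof about 0.044 against 0.048. The bar's height looks low, so I'll check it by overlaying the model on both views.

```bash
cat > ov.py <<'E'
from h import *
def box(cx,cy,a,lx,ly,z):
    p=np.array([[1,1],[-1,1],[-1,-1],[1,-1],[1,1]])*[lx/2,ly/2]; R=np.array([[np.cos(a),-np.sin(a)],[np.sin(a),np.cos(a)]])
    return np.c_[p@R.T+[cx,cy],np.full(5,z)]
def circ(cx,cy,r,z):
    t=np.linspace(0,6.2832,60); return np.c_[cx+r*np.cos(t),cy+r*np.sin(t),np.full(60,z)]
def draw(shapes,wins,f,k=4):
    out=[]
    for n,x0,y0,w,h in wins:
        im=cv2.resize(cv2.imread(f"raw_{n}.png")[y0:y0+h,x0:x0+w],None,fx=k,fy=k,interpolation=cv2.INTER_CUBIC)
        for s,col in shapes:
            u=((proj(n,s)+.5-[x0,y0])*k-.5)
            cv2.polylines(im,[np.round(u*16).astype(int)],False,col,1,cv2.LINE_AA,4)
        out.append(im)
    H=max(i.shape[0] for i in out); cv2.imwrite("pics/"+f,np.hstack([cv2.copyMakeBorder(i,0,H-i.shape[0],0,0,0) for i in out]))
E
python3 - <<'E'
from ov import *
c=(.5405,.2525); G,R,B=(0,255,0),(0,0,255),(255,60,0)
sh=[(circ(*c,.085,.187),G),(box(*c,.1,.056,.056,.191),B),(box(*c,-.1,.056,.016,.255),R),(circ(*c,.096,.019),G),
 (box(.6525,-.1223,-.44,.115,.172,.048),R),(box(.6525,-.1223,-.44,.115,.172,0),B),(circ(.746,.088,.0305,.114),G)]
draw(sh,[("side",230,150,95,100),("top",220,145,100,95)],"o1.png",4)
E
```

```text
(no output)
```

View pics/o1.png

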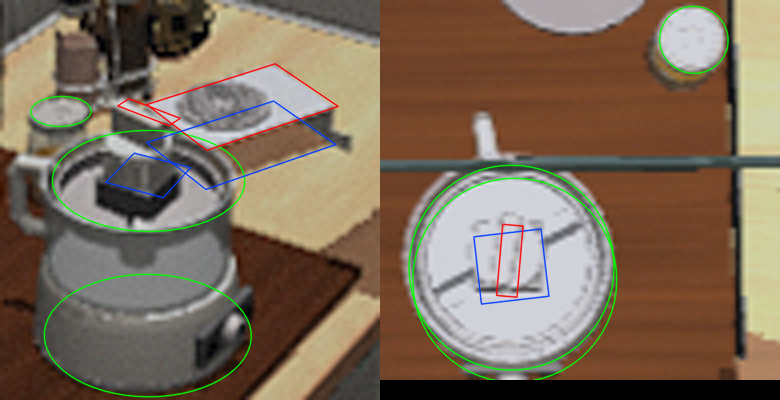

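The jar and rack outlines agree well, but the processor model sits a few mm off. I'll take one enlarged plain crop of the hub and nut in both views, with pixel ticks, to settle centre, yaw and height.

```bash
python3 - <<'E'
import cv2,numpy as np
o=[]
for n,x0,y0 in (("side",240,165),("top",225,183)):
    w,h=(50,58) if n=="side" else (56,58)
    i=cv2.resize(cv2.imread(f"raw_{n}.png")[y0:y0+h,x0:x0+w],None,fx=7.4,fy=7.4,interpolation=cv2.INTER_CUBIC)
    i=cv2.convertScaleAbs(i,alpha=1.3 if n=="side" else 1.0)
    for t in range(0,w,5): cv2.line(i,(int(t*7.4),0),(int(t*7.4),8 if t%10 else 16),(0,0,255),1)
    for t in range(0,h,5): cv2.line(i,(0,int(t*7.4)),(8 if t%10 else 16,int(t*7.4)),(0,0,255),1)
    o.append(i); print(i.shape)
cv2.imwrite("pics/z1.png",np.hstack(o))
E
```

```text
(429, 370, 3)
(429, 414, 3)
```

View pics/z1.png

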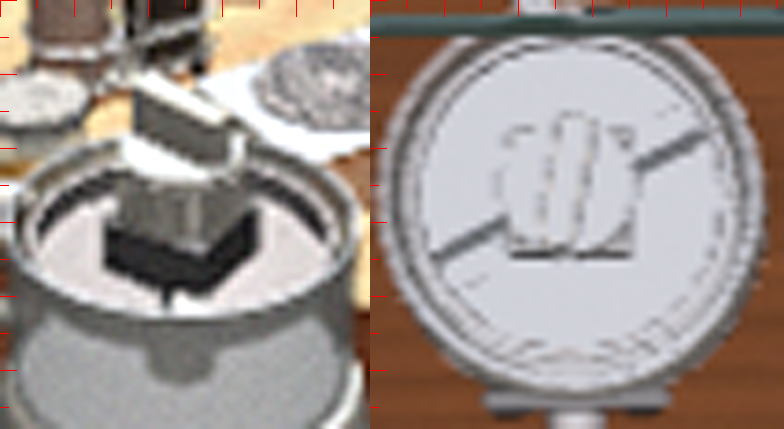

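The close crop confirms the white nut with its bar on the square hub. Side: bar top centre (190,108). Top: bar top centre (570,183), running (578,118) to (561,250); hub centre (571,190), unrotated; rim x from 382 to 757.

```bash
python3 - <<'E'
from h import *
S=lambda x,y:np.array([240+(x+.5)/7.4-.5,165+(y+.5)/7.4-.5]); Tp=lambda x,y:np.array([225+(x-370+.5)/7.4-.5,183+(y+.5)/7.4-.5])
print("bar",tri(S(190,108),Tp(570,183)),onz("top",Tp(570,183),.255),onz("side",S(190,108),.255))
a,b=onz("top",Tp(578,118),.255),onz("top",Tp(561,250),.255); print(np.arctan2(*(a-b)[[1,0]]),np.linalg.norm(a-b))
print("hub",onz("top",Tp(571,190),.191)); h=[onz("top",Tp(*p),.191) for p in((510,250),(632,250))];print(h)
print("hub side corners",[onz("side",S(*p),.191) for p in((105,233),(257,208),(200,258))])
print("hub tri L",tri(S(105,233),Tp(510,130)),"R",tri(S(257,208),Tp(632,250)))
print("bowl ctr",onz("top",Tp(569.5,212),.187),"side",onz("side",S(182,224),.187))
E
```

```text
bar (array([0.5475, 0.2531, 0.2467]), np.float64(0.0024953363005589665)) [0.5479 0.2535 0.255 ] [0.5387 0.2649 0.255 ]
-0.14185450476911743 0.05651100816437893
hub [0.55   0.2544 0.191 ]
[array([0.5236, 0.2819, 0.191 ]), array([0.5228, 0.2275, 0.191 ])]
hub side corners [array([0.5687, 0.2924, 0.191 ]), array([0.5196, 0.2347, 0.191 ]), array([0.519 , 0.2874, 0.191 ])]
hub tri L (array([0.5774, 0.2812, 0.1823]), np.float64(0.0020421956501340873)) R (array([0.5234, 0.2277, 0.1861]), np.float64(0.0006431303321254425))
bowl ctr [0.5405 0.2552 0.187 ] side [0.5456 0.2607 0.187 ]
```

Nut axis is about (0.5477, 0.2537), bar angle -0.142 rad. Bar-top height came out at 0.247–0.255, consistent with the text. Start: pinch the bar.

```bash
python3 - <<'E'
from h import *
a0=-.142+np.pi/2; x,y=.5477,.2537
move_pose([x,y,.31],down(a0)); command_gripper(.5); f0=get_ft_force()
print("touch",movel([x,y,.229],v=.1,until_force=5), get_tcp_pos())
command_gripper(0)
print("grip",get_grip_width()*88,get_finger_force(),"f",get_ft_force()-f0,"t",get_ft_torque(),get_tcp_pos(),get_joint_pos(),get_time())
E
```

```text
touch False [0.5482 0.2539 0.2296]
grip 0.7485964320193991 0.0 f [ 0.9938 -0.1039 -0.3628] t [ 0.0603 -0.0125 -0.015 ] [0.5477 0.2537 0.229 ] [ 0.4141  0.3526  1.6461  0.      1.1429 -1.0147] 7.4583
```

The fingers closed to 0.7 mm on nothing. Looking before going on.

```bash
python3 - <<'E'
from h import *
o=[]
for n,x0,y0 in (("side",235,140),("top",215,165)):
    im=read_camera(n)[:,:,::-1]; cv2.imwrite(f"raw_{n}.png",im)
    i=cv2.resize(im[y0:y0+80,x0:x0+66],None,fx=6,fy=6,interpolation=cv2.INTER_CUBIC)
    u=(proj(n,get_tcp_pos())[0]+.5-[x0,y0])*6-.5; cv2.drawMarker(i,tuple(int(v) for v in u),(0,0,255),0,9,1); o.append(i)
cv2.imwrite("pics/c1.png",np.hstack(o))
E
```

```text
(no output)
```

View pics/c1.png

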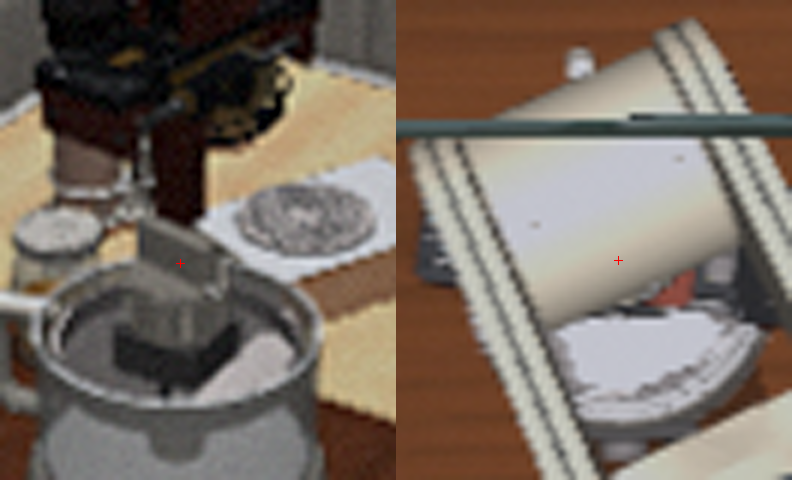

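Side crop: the fingers' projected tip is at (180,262), on the bar's face, but the visible fingers end at about y=220, where the bar's top edge begins. So the fingers seem to stand behind the bar, or their tips are higher than I think. I'll lift the arm and find the tips in free air by image code, to check the hand–eye offset.

```bash
python3 - <<'E'
from h import *
ref=cv2.resize(cv2.imread("pics/s1.png"),(130,150),interpolation=cv2.INTER_AREA).astype(int) # x190,y120
def show(im,t):
    d=np.abs(cv2.GaussianBlur(im[120:270,190:320],(3,3),0).astype(int)-cv2.GaussianBlur(ref.astype(np.uint8),(3,3),0).astype(int)).max(2)>30
    print(t)
    for r in range(25,75): print(r+120,"".join(".#"[v] for v in d[r,55:105]))
cur=cv2.imread("raw_side.png"); show(cur,"z=.229 cols 245..294")
print("tip proj",proj("side",get_tcp_pos()))
p=get_tcp_pos(); movel([p[0],p[1],.31],v=.15)
im=read_camera("side")[:,:,::-1]; cv2.imwrite("raw_side.png",im); show(im,"z=.31"); print("tip proj",proj("side",get_tcp_pos()))
print(proj("side",[[p[0]-.01,p[1],.31],[p[0]+.01,p[1],.31],[p[0],p[1]+.013,.31],[p[0],p[1]-.013,.31]]))
E
```

```text
z=.229 cols 245..294Traceback (most recent call last):
  File "<stdin>", line 7, in <module>
  File "<stdin>", line 6, in show
  File "<stdin>", line 6, in <genexpr>
TypeError: string indices must be integers, not 'numpy.bool'
```

```bash
python3 - <<'E'
from h import *
ref=cv2.resize(cv2.imread("pics/s1.png"),(130,150),interpolation=cv2.INTER_AREA)
def show(im,t,r0,r1):
    d=np.abs(cv2.GaussianBlur(im[120:270,190:320],(3,3),0).astype(int)-cv2.GaussianBlur(ref,(3,3),0).astype(int)).max(2)>30
    print(t)
    for r in range(r0-120,r1-120): print(r+120,"".join(".#"[int(v)] for v in d[r,50:95]))
cur=cv2.imread("raw_side.png"); show(cur,"z=.229 cols 240..",155,195)
print("tip proj",proj("side",get_tcp_pos()))
p=get_tcp_pos(); movel([p[0],p[1],.31],v=.15)
im=read_camera("side")[:,:,::-1]; cv2.imwrite("raw_side.png",im); show(im,"z=.31",145,185); print("tip proj",proj("side",get_tcp_pos()))
print(proj("side",[[p[0]-.01,p[1],.31],[p[0]+.01,p[1],.31],[p[0],p[1]+.013,.31],[p[0],p[1]-.013,.31]]))
E
```

```text
z=.229 cols 240..
155 .##########.###..###.##......###.............
156 .##########...######........####.............
157 .##################.........####.............
158 .#############..............###..............
159 .#############...............#...............
160 .#############...............................
161 ..#############..............................
162 ....##########...............................
163 .......#########...........##................
164 ..........#######.........####...............
165 .............####.........####...............
166 ..............###........#####...............
167 .....................#########...............
168 .....................#########...............
169 ....................##########...............
170 .....................####.####...............
171 .........................#####...............
172 ......................########...............
173 .....................#########...............
174 ....................##########...............
175 ...................###########...............
176 ...................#########
[... 2370 characters left out ...]
..................................
174 ....................#........................
175 ...................####......................
176 ..................#######....................
177 ....................#######..................
178 ......................#######................
179 ........................######...............
180 ..........................###................
181 .............................................
182 .............................................
183 .................##............##............
184 ................#####..........##............
tip proj [[265.015  163.4475]]
[[267.2907 163.8282]
 [262.3161 162.3624]
 [262.7692 164.6231]
 [266.8018 161.5802]]
```

```bash
python3 - <<'E'
from h import *
command_gripper(1.0)
a=cv2.imread("raw_side.png"); b=read_camera("side")[:,:,::-1]; t=read_camera("top")[:,:,::-1]; cv2.imwrite("raw_side_open.png",b)
o=[]
for i in (a,b):
    c=cv2.resize(cv2.convertScaleAbs(i[120:200,235:300],alpha=1.7),None,fx=6,fy=6,interpolation=cv2.INTER_CUBIC)
    u=(proj("side",get_tcp_pos())[0]+.5-[235,120])*6-.5; cv2.drawMarker(c,tuple(int(v) for v in u),(0,255,0),0,9,1); o.append(c)
cv2.imwrite("pics/c2.png",np.hstack(o)); print(get_time(),get_grip_width())
E
```

```text
9.775 1.002251513265563
```

View pics/c2.png

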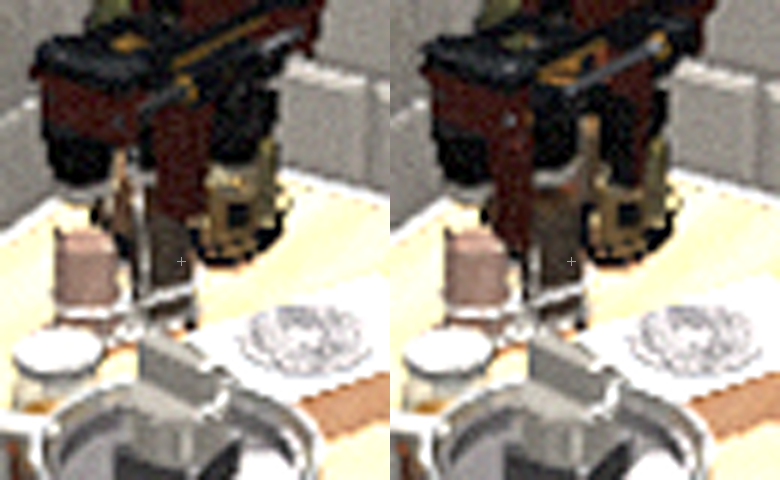

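Side crops, fingers shut (left) and open (right): the shut tips end at about (180,220), while the projected TCP is at (180,261). The real tips look about 25 mm higher than the reported TCP. I'll check that against the start picture before trusting it.

```bash
python3 - <<'E'
from h import *
p=np.array([.2782,.5591,.1915]); y=np.array([np.cos(1.109),np.sin(1.109),0])
for dz in (0,.013,.027): print(dz,proj("side",[p+[0,0,dz]+s*.05*y for s in(1,-1)])/.64)
a=-.142+np.pi/2; y=np.array([np.cos(a),np.sin(a),0]); p=get_tcp_pos(); print(p)
for dz in (0,.013,.027): print(dz,(proj("side",[p+[0,0,dz]+s*.05*y for s in(1,-1,0)])+.5-[235,120])*6)
E
```

```text
0 [[427.2588 425.8084]
 [472.955  407.3424]]
0.013 [[427.3426 420.2053]
 [473.2543 401.8207]]
0.027 [[427.4338 414.1091]
 [473.5799 395.815 ]]
[0.5477 0.2537 0.31  ]
0 [[124.0359 293.8159]
 [237.3213 230.5015]
 [181.751  261.5594]]
0.013 [[123.8538 273.2632]
 [237.5946 210.4648]
 [181.8052 241.2671]]
0.027 [[123.656  250.9395]
 [237.8914 188.7085]
 [181.8642 219.23  ]]
```

The projection with tips 27 mm higher fits every finger position. I'll confirm by touch: lower the shut fingers gently onto the bar's top and read the contact height.

```bash
python3 - <<'E'
from h import *
command_gripper(0); x,y=.5477,.2537
movel([x,y,.24],v=.15)
print(movel([x,y,.205],v=.02,until_force=4),get_tcp_pos(),get_ft_force()); 
p=get_tcp_pos(); movel([x,y,p[2]+.015],v=.1); print(get_time())
E
```

```text
True [0.5477 0.2537 0.2249] [-0.9375 -0.5712  5.8407]
12.95
```

Contact came at reading 0.225 for a bar top at about 0.25, and that agrees with the images: the real tips are about 28 mm above the reported TCP. I'll work with heights relative to contact. The skirt top is then at reading 0.195, so I grip at 0.201.

```bash
python3 - <<'E'
from h import *
x,y=.5477,.2537
movel([x,y,.245],v=.2); command_gripper(.5); f0=get_ft_force()
print("touch",movel([x,y,.201],v=.06,until_force=5), get_tcp_pos(),get_ft_force()-f0)
command_gripper(0)
print("grip",get_grip_width()*88,get_finger_force(),"f",get_ft_force()-f0,"t",get_ft_torque(),get_tcp_pos(),get_time())
E
```

```text
touch False [0.548  0.2538 0.2013] [ 0.6249  0.1015 -0.383 ]
grip 15.50289251517237 29.994458556175232 f [ 0.0559 -0.1628  1.0127] t [ 0.0356 -0.0006 -0.0089] [0.5478 0.2538 0.2012] 15.4583
```

Gripped: 15.5 mm, 30 N, well centred. Now unscrew clockwise along a helix.

```bash
python3 - <<'E'
from h import *
x,y=.5477,.2537; a0=-.142+np.pi/2; z0=.201; off=.14
f0=get_ft_force()
for th in (.16,.6,1.1,1.6,2.1,2.45,2.65):
    dz=max(0,th+off-.3)*.03/(2*np.pi)
    if th==.16: move_pose([x,y,z0],down(a0-th))
    else: movel([x,y,z0+dz],frame=down(a0-th),v=.0025 if th>.2 else .01)
    f=get_ft_force()-f0; print(th,f,get_ft_torque(),get_grip_width()*88,get_time())
    if np.linalg.norm(f)>35: break
E
```

```text
0.16 [ 0.1277 -0.6819  0.4515] [-0.1805 -0.0265  0.0194] 15.971087407752872 15.7333
0.6 [ 1.157   1.8791 -0.2058] [ 0.3175 -0.402   0.0161] 16.13445341257049 16.5833
1.1 [-1.3443  2.5471 -0.0817] [0.3829 0.0085 0.0391] 16.12286323416227 17.525
1.6 [-0.2192  5.0575 -2.0704] [ 0.845  -0.0082  0.0017] 15.896012996532106 18.4667
2.1 [ 0.1206  5.7853 -2.1671] [1.0525 0.0961 0.0802] 15.961228639065329 19.4083
2.45 [ 1.628   3.3544 -0.1997] [ 0.7858 -0.103   0.0302] 16.022835708400983 20.1167
2.65 [ 3.0172  3.2324 -2.6159] [ 0.4988 -0.5092  0.0049] 16.117005888367046 20.5833
```

```bash
python3 - <<'E'
from h import *
q=down(-.142+np.pi/2-2.65); x,y=.5477,.2537
s=movel([x,y,.228],v=.04,until_force=10); print("lift stop",s,get_tcp_pos(),get_ft_force())
if not s:
    movel([x,y,.30],v=.2); print("w",get_grip_width()*88,get_time())
    move_pose([.47,.48,.12],q); movel([.47,.48,.045],v=.2)
    print("down",movel([.47,.48,.015],v=.03,until_force=3),get_tcp_pos())
    command_gripper(.5); p=get_tcp_pos(); movel([.47,.48,.13],v=.25); print(get_time())
E
```

```text
lift stop False [0.547  0.2531 0.2277] [ 0.0977 -0.2102 -0.6035]
w 15.799781840448901 21.6167
down True [0.4701 0.4801 0.0288]
25.1
```

The nut stood down at reading 0.0288, where 0.029 was predicted, so the heights are consistent (tips = reading + 0.030). Next the disc: grip the hub from outside, fingers between hub and rim, and lift straight up.

```bash
python3 - <<'E'
from h import *
q=down(-np.pi/2); x,y=.549,.254
movel([.47,.48,.25],v=.3); move_pose([x,y,.25],q); command_gripper(1.0); f0=get_ft_force()
s=movel([x,y,.1365],v=.12,until_force=6); print("touch",s,get_tcp_pos(),get_ft_force()-f0)
if s and get_tcp_pos()[2]>.145: raise SystemExit
command_gripper(0); print("grip",get_grip_width()*88,get_finger_force(),get_ft_force()-f0,get_ft_torque())
s=movel([x,y,.16],v=.05,until_force=12); print("lift",s,get_ft_force()-f0)
if not s:
    s=movel([x,y,.235],v=.12,until_force=12); print("lift2",s,get_ft_force()-f0,get_grip_width()*88)
print(get_tcp_pos(),get_time())
E
```

```text
touch False [0.5496 0.2543 0.1373] [-0.2231  0.1166 -1.3485]
grip 56.249584404755645 30.000248551368713 [-1.758   0.5914  1.0077] [0.0715 0.2048 0.0096]
lift False [-1.483   1.8641 -2.9246]
lift2 False [-1.2179  1.0791 -1.9874] 56.10932489963466
[0.5485 0.2538 0.2342] 30.5167
```

Disc lifted (56.1 mm, about 1.9 N). Lay it in front of the rack.

```bash
python3 - <<'E'
from h import *
q=down(-np.pi/2); yaw=-.44; u=np.array([np.cos(yaw),np.sin(yaw)]); ro=np.array([.6525,-.1223]); c=ro-.165*u; print(c)
move_pose([*c,.235],q); movel([*c,.01],v=.25)
print("down",movel([*c,-.032],v=.03,until_force=3),get_tcp_pos(),get_grip_width()*88)
command_gripper(1.0); movel([*c,.09],v=.25); 
move_pose([.40,.10,.30],down(yaw)); print(get_time())
im=read_camera("top")[:,:,::-1]; cv2.imwrite("raw_top.png",im); im=read_camera("side")[:,:,::-1]; cv2.imwrite("raw_side.png",im)
from ov import draw,circ,box
draw([(circ(*c,.075,.02),(0,255,0)),(box(*ro,yaw,.115,.172,.048),(0,0,255))],[("side",200,140,120,130),("top",175,140,205,110)],"d1.png",2.4)
E
```

```text
[ 0.5032 -0.052 ]
down True [ 0.503  -0.052  -0.0226] 55.92217057422096
36.1167
```

View pics/d1.png

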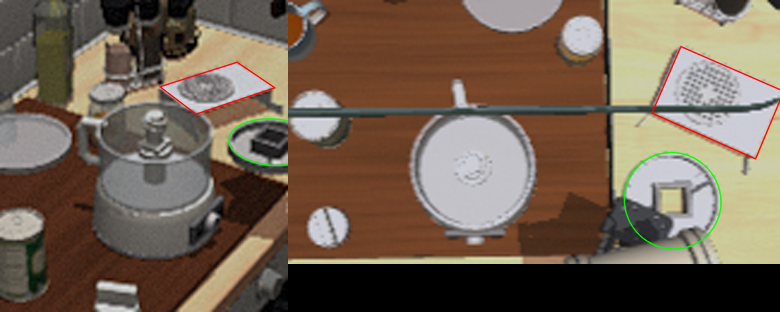

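The disc lies flat where planned, at (672,200) in the top crop, in line with the rack, whose outline fits. The nut stands at (328,228), with tin and jar untouched. Now pinch the near rim and slide.

```bash
python3 - <<'E'
from h import *
yaw=-.44; u=np.array([np.cos(yaw),np.sin(yaw)]); ro=np.array([.6525,-.1223]); q=down(yaw)
P=lambda s,z:[*(ro+(s-.0725)*u),z]
command_gripper(.25); move_pose(P(-.165,.06),q); f0=get_ft_force()
print("touch",movel(P(-.165,-.021),v=.08,until_force=5),get_tcp_pos())
command_gripper(0); print("grip",get_grip_width()*88,get_finger_force(),get_ft_force()-f0)
s=movel(P(-.045,-.021),v=.06,until_force=15); print("slide",s,get_tcp_pos(),get_ft_force()-f0,get_grip_width()*88)
if not s:
    s=movel(P(-.010,-.021),v=.02,until_force=8); p=get_tcp_pos(); print("home",s,p,get_ft_force()-f0,"s",(p[:2]-ro)@u+.0725,get_grip_width()*88)
print(get_time())
E
```

```text
touch False [ 0.438  -0.0212 -0.0207]
grip 5.220025732110509 29.71722172689624 [-0.373  -0.7043  6.1663]
slide True [ 0.4378 -0.0216 -0.0207] [-1.843  -0.2823  7.0896] 5.087499555897223
40.3417
```

The slide stopped at once on a force spike, and the fingers bear 6 N upward. I'll regrip 3 mm higher and slide with a looser limit.

```bash
python3 - <<'E'
from h import *
yaw=-.44; u=np.array([np.cos(yaw),np.sin(yaw)]); ro=np.array([.6525,-.1223])
P=lambda s,z:[*(ro+(s-.0725)*u),z]; z=-.018
command_gripper(.25); print(get_ft_force()); movel(P(-.165,z),v=.05); f0=get_ft_force(); print(f0)
command_gripper(0); print("grip",get_grip_width()*88,get_ft_force()-f0)
s=movel(P(-.15,z),v=.02,until_force=30); print("start",s,get_ft_force()-f0)
if not s:
    s=movel(P(-.045,z),v=.06,until_force=25); print("slide",s,get_ft_force()-f0,get_grip_width()*88)
if not s:
    s=movel(P(-.010,z),v=.02,until_force=12); p=get_tcp_pos(); print("home",s,get_ft_force()-f0,"s",(p[:2]-ro)@u+.0725,get_grip_width()*88)
p=get_tcp_pos(); print(p,(p[:2]-ro)@u+.0725,get_time())
E
```

```text
[ 0.623  -0.2847 -0.3078]
[-0.0534  0.2296 -0.0418]
grip 5.009436532098383 [ 0.232  -0.425   1.5422]
start False [-4.1428  1.4885  5.7827]
slide False [-3.7819  0.8451  5.7651] 4.986614434770738
home True [-0.8996  0.9219  5.1937] s -0.01864551921034595 5.052581042357718
[ 0.5699 -0.0837 -0.018 ] -0.01864551921034595 45.6417
```

```bash
python3 - <<'E'
from h import *
yaw=-.44; u=np.array([np.cos(yaw),np.sin(yaw)]); ro=np.array([.6525,-.1223])
P=lambda s,z:[*(ro+(s-.0725)*u),z]; z=-.018
f0=get_ft_force(); s=movel(P(-.008,z),v=.02,until_force=18); p=get_tcp_pos(); print(s,(p[:2]-ro)@u+.0725,get_ft_force()-f0)
command_gripper(.25); p=get_tcp_pos(); movel([p[0],p[1],.09],v=.2)
move_pose([.36,.18,.30],down(yaw)); print(get_time())
for n in("top","side"): cv2.imwrite(f"raw_{n}.png",read_camera(n)[:,:,::-1])
from ov import draw,circ,box
c=ro-.0205*u
draw([(circ(*c,.075,.02),(0,255,0)),(box(*ro,yaw,.115,.172,.048),(0,0,255))],[("side",240,145,110,85),("top",300,145,85,80)],"e1.png",4)
E
```

```text
True -0.01894566442705363 [-0.5712  0.6403  0.1585]
48.6333
```

View pics/e1.png

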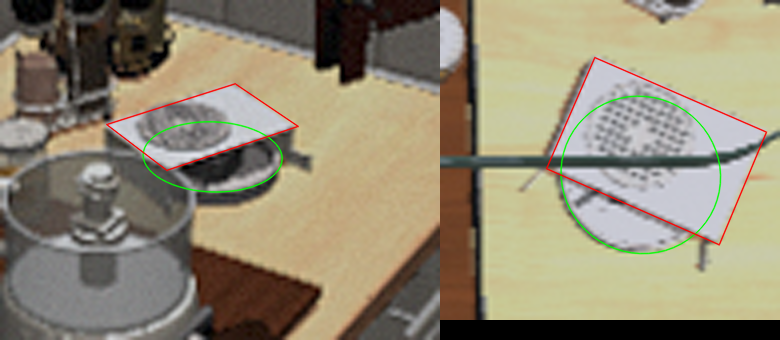

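The rim matches the home circle to 1–2 mm. To be sure it is fully home, push the rim from outside with shut fingers.

```bash
python3 - <<'E'
from h import *
yaw=-.44; u=np.array([np.cos(yaw),np.sin(yaw)]); ro=np.array([.6525,-.1223])
P=lambda s,z:[*(ro+(s-.0885)*u),z]; S=lambda:(get_tcp_pos()[:2]-ro)@u+.0885
command_gripper(0); move_pose(P(-.045,.05),down(yaw)); movel(P(-.045,-.019),v=.15)
for F in (5,14):
    f0=get_ft_force(); s=movel(P(-.005,-.019),v=.03,until_force=F); print(F,s,S(),get_ft_force()-f0)
movel(P(-.06,-.019),v=.15); movel(P(-.06,.1),v=.25); print(get_time(),get_ft_force())
E
```

```text
5 True -0.014534663663259367 [ 0.8313 -0.1202  0.7807]
14 True -0.014726820477182462 [-1.5718  0.9092  0.3685]
53.5917 [-0.285   0.5219 -0.7346]
```

It holds firm at 14 N without moving, so it is home. Handing in.

```bash
python3 -c "
from station import *
print(job_done(),get_time())"
```

```text
the job is handed in; nothing more can be done
the job is handed in; nothing more can be done
```

The job is handed in at about 54 s of the 72 s: the nut is unscrewed and standing skirt down on the board, and the disc is under the rack, firm against the back stop under a 14 N push, with the tin and jar never touched (last seen in place before the slide).

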